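# Unclamp and hold up the organizer lid

## Task

The scoop is in the top tier of the white three-tier organizer, under the blue lid: first swing the toggle clamp off the lid by pushing its red handle outward and down until it stays fully open, and only then raise the lid by its orange tab. Hold the lid open at 50 degrees from closed, steady, so I can look inside; it falls shut if let go, so finish while still holding it with the gripper and with nothing else propping it. Leave the jar, the yellow brush and the lint comb where they lie.

Things in the scene. Friction and masses are not known exactly. Their poses are not given: they have to be found in the camera images.
- organizer: White plastic stacking organizer of three tiers, fixed to the shelf, 140 mm deep (own x) x 200 mm wide (own y) x 164 mm high; origin at the centre of its underside, own -x is its front (towards the robot), z up. The two lower tiers have open fronts; the top tier is a bin closed by the blue lid. The clamp stands on its left (+y) side.
- lid (a joint): Angle of the blue lid in rad: 0 closed (flat), grows as the front edge rises about the hinge along the far (+x) top rim; 50 degrees is 0.873. Stop at 1.75. Lid plate 145 mm (x) x 200 mm x 6 mm, about 0.18 kg, with a weak closing spring: it falls shut from any angle. About 1 to 4 N upward at the tab holds it.
- lid_hinge (a point): Middle of the lid's hinge axis (which runs along the organizer's y): organizer (70, 0, 164) mm. Its axes are the lid's: x in the lid plane away from the front edge, z the lid's upper normal.
- lid_tab (a point): Centre of the round head of the orange grip tab near the lid's front edge. The head is a disc 28 mm in diameter, 16 mm thick along the organizer's y (pinch it between its two flat sides, gripper from above; it can turn between the pads). It lies 120 mm in front of the hinge axis, 38 mm above it (32 mm above the lid's top) and 20 mm to the organizer's -y side when closed; organizer (-50, -20, 202) mm closed. Axes as the lid's.
- clamp (a joint): Angle of the L-shaped toggle clamp in rad: 0 clamped (bar flat over the lid, red handle upright), 1.55 fully open at its stop (bar upright, handle level, pointing outward to the organizer's +y). It is light (0.09 kg), passes over centre at about 0.7 rad and falls to the nearer end by its own weight; less than 1 N at the handle moves it.
- clamp_pivot (a point): Clamp pivot, axis along the organizer's x; organizer (-10, 112, 178) mm. The steel bar, 60 mm long and 12 mm wide, runs from here over the lid (towards -y) when clamped.
- clamp_tip (a point): End of the clamp handle, 72 mm from the pivot (straight above it when clamped). The outer 42 mm are a red grip 20 mm (x) by 13 mm.
- scoop: Folded orange plastic measuring scoop, 110 x 36 x 18 mm, lying in the top tier under the lid; origin under it.
- jar: Bystander: glass jar with red twist lid, 60 mm diameter, 74 mm high, standing beside the organizer; origin at the centre of its underside.
- brush: Bystander: yellow stain brush lying in front of the organizer, 200 mm long (own x, head at +x), 30 mm wide, 26 mm high; origin on the shelf, under the middle of its length.
- comb: Bystander: aluminium lint comb lying beside the organizer, 96 mm long (own x, 60 mm wide head at +x), 10 mm high; origin on the shelf under it.

How it is judged (in metres and radians):
On the way, in this order (a step that is already met when the one before it is completed fails the run):
1. the clamp is fully open while the lid is still shut (value of joint clamp above 1.4 rad and value of joint lid below 0.08 rad), for 0.2 s.
2. the lid is raised in the gripper to the asked angle (value of joint lid between 0.74 and 1.01 rad and contact force between the fingers and lid above 0.3 N), for 0.3 s.
At the end, for the whole second after the job is handed in: The lid stands still (under 0.1 rad/s) at 50 degrees, give or take 7.5 (joint 0.74 to 1.01 rad), held by the gripper's fingers (over 0.3 N) with no loose thing touching it; the clamp is fully open (over 1.4 rad) (all of step 2 and velocity of joint lid between -0.1 and 0.1 rad/s and value of joint clamp above 1.4 rad and contact force between lid and jar below 0.1 N and contact force between lid and brush below 0.1 N and contact force between lid and comb below 0.1 N and contact force between lid and scoop below 0.1 N); the arm keeps its last pose, push and grip.
It fails at once if the lid is lifted (over 0.15 rad) with the clamp not swung off it (value of joint lid above 0.15 rad and value of joint clamp below 1 rad).
It fails at once if the jar, brush or comb is moved by more than 30 mm (distance of any of jar, brush, comb from where it was at the start of the episode above 0.03 m).
It also fails if it takes over 51 s, if anything falls off the work surface, if the arm or the gripper's body presses on something with over 40 N, if the wrist force passes 120 N, or if a joint passes its speed limit or range.

## Robot

A 7-joint arm with a two-finger parallel gripper is mounted at the origin on the work surface. World frame = base frame: x ahead of the robot, y to its left, z up, the work surface at z = 0. Lengths are in mm, angles in rad, forces in N, time in s.
With the tool pointing down it reaches from about 425 to 925 mm from the base axis. Payload 6.8 kg.
Tool frame: the origin (TCP) lies on the centre line of the jaws, within the pads' length; the fingertips stand 14 mm ahead of it and the grasp point (between the pads) lies 5 mm behind it (manip.tips_ahead is the distance from the TCP to the fingertips, in mm); z points along the fingers, y is the line along which they close (so a half turn about z gives the same grasp; the last joint's range is limited). The gripper opens to 85 mm and grips with 20 to 120 N. Pads are 22 mm wide; open, the fingers measure 114 mm over their backs; the gripper's body (76 mm by 85 mm) begins 54 mm behind the grasp point. The pads swing forward as they close: fully open they stand 13 mm farther back than shut.
Start: joints at [-1.309, 0.477, 0.022, 1.555, -0.011, 1.109, -0.083], TCP at [243.962, 629.388, 245.308] pointing down, gripper open.
Joint ranges: [-2.96, 2.96], [-0.34, 2.1], [-1.41, 1.46], [0.24, 2.44], [-1.37, 4.51], [0.17, 1.92], [-2.96, 2.96]. Speed limits (rad/s): [2.39, 2.39, 3.14, 3.14, 3.14, 3.14, 3.14].

## Interface

Orientations are given as a unit quaternion [x, y, z, w].
In Python, from bench import manip gives the robot as it stands.
- The arm moves only by the tool carry_out, never from a script. Its argument "rows" is a list of rows, each a list of 2 entries, a list of its own where there are three numbers: the shift along the world's x, y, z scaled (see below), then the turn, a rotation vector about the world's x, y, z scaled (see below). A call has exactly 10 rows; each row shifts and turns the commanded pose from where the row before left it; what a row does not reach is not made up. The controller multiplies each number of a shift by 0.2 m and each number of a turn by 0.5 rad. A row lasts 1/12 s, in which the tool goes at most 41.7 mm and 7.16 degrees, less where a joint would pass 70% of its speed; a pose out of reach is approached as far as the arm can. A call with a number of a shift or a turn outside -1 to 1 is refused whole. A call with a gripper value outside its range is refused whole. "jaw" is the closure, from -1 (fully open) to 1 (shut), so that 0 is half open, set as the call begins (left out, the last holds). The fingers move at their own pace and stop on an object; "force" is the grip in N (left out, the last holds). Time passes only in rows, so rows that do not move let the fingers close, or fill a call up. It gives the time, the measured TCP pose, the force, the opening and the grip force at its end, in the units of the state.
- manip.get_state(): the state, without advancing time (a new reading comes with each control period).
- manip.capture(name): name is "scene" or "top"; returns (picture, depth): 480x640x3 uint8, blue, green, red; 480x640 float32, mm along the optical axis (not along the pixel's ray), 0 where there is no reading.
- manip.camera_info(name): a dict with "vfov" (degrees; the focal length in pixels is half the picture's height over the tangent of half this angle, whatever the lens; pixels are square), "cx", "cy" (the principal point, pixels), "extrinsics" (4x4, takes a point from camera to world coordinates). Camera axes: x right, y down, z forward; pixel columns grow to the right and rows downward; lengths in mm; the calibration is good to about 2 mm. A picture is of the moment at which its call begins. camera_info takes no time and is no camera call.
- manip.finish_job(): hands the job in; it is judged then, once.
The state is a dict: "t": time; "joint_positions": joint angles; "qvel": joint speeds; "joint_efforts": joint torques, N m; "tcp_pos": TCP position; "orientation": TCP orientation; "force": force on the tool from outside, world axes, zero at the start; "ft_torque": the same for the moment, N m; "opening": finger opening in mm; "gripper_force": force on a finger pad.
Only numpy, scipy, OpenCV 4.12 (cv2) and the standard library are available. Lean on these libraries where they do the work, as an engineer would, in place of code of your own. Each camera call takes 0.05 s, during which the arm holds its last target. There are 200 camera calls.

## Working session

There is one attempt and no reset: what is moved stays moved. The work goes in short steps, Python scripts to look and compute and a tool call to move; the robot and the scene stay as the last step left them, time stands still between calls to the robot, and variables do not carry over. Pictures are saved under pics/ and viewed, at most 10 in all, crops included, and the job is handed in when it is done.

Besides the shell and the picture viewer there is one more tool, called as name(argument=value, ...) on one line, values as JSON. carry_out: Moves the arm, as the interface text tells. Its arguments: {"type":"object","properties":{"rows":{"type":"array"},"jaw":{"type":"number"},"force":{"type":"number"}},"required":["rows"]}

```bash
mkdir -p pics
cat > h.py <<'E'
import numpy as np, cv2
from bench import manip
def cam(n):
    c=manip.camera_info(n); f=240/np.tan(np.radians(c['vfov'])/2); return f,c['cx'],c['cy'],np.array(c['extrinsics'])
def pts(n,d):
    f,cx,cy,E=cam(n); v,u=np.mgrid[:480,:640]
    P=np.stack([(u-cx)/f*d,(v-cy)/f*d,d,np.ones_like(d)],-1)
    return (P@E.T)[...,:3]
E
python3 - <<'E'
from h import *
s=manip.get_state(); print(s)
for n in ('scene','top'):
    im,d=manip.capture(n); cv2.imwrite(f'pics/{n}0.png',im); np.savez(f'{n}0.npz',im=im,d=d); print(n,cam(n))
E
```

```text
{'t': 0.0, 'joint_positions': array([-1.3090851 ,  0.47780132,  0.02230952,  1.55648428, -0.01152044,
        1.10928773, -0.08308835]), 'qvel': array([ 0.00087243, -0.00103455,  0.0008822 , -0.00165622, -0.00056228,
        0.00048733,  0.00024196]), 'joint_efforts': array([ 6.30623617e-05, -5.96450043e+01,  1.60799470e+00, -2.81205654e+01,
        1.23850303e-02,  9.54504241e-03,  9.36884021e-06]), 'tcp_pos': array([243.75203633, 628.82784116, 244.31041721]), 'orientation': array([ 1.83828788e-01,  9.82957841e-01, -9.19165701e-04, -1.17889090e-04]), 'force': array([-0.69045614, -0.51160014, -0.4912937 ]), 'ft_torque': array([ 0.01619435, -0.05219731,  0.03284345]), 'gripper_force': 0.0, 'opening': 85.35367367702902}
scene (np.float64(621.4938515025609), 321.29094967370486, 248.49984015394227, array([[ 6.47807080e-01,  4.73057063e-01, -5.97128966e-01,
         1.12002222e+03],
       [ 7.61782744e-01, -3.96342656e-01,  5.12444680e-01,
        -5.07693426e+02],
       [ 5.74789507e-03, -7.86847834e-01, -6.17120286e-01,
         7.84922340e+02],
       [ 0.00000000e+00,  0.00000000e+00,  0.00000000e+00,
         1.00000000e+00]]))
top (np.float64(562.2439959704809), 314.66695064871834, 248.06517769376893, array([[ 7.60892357e-04, -9.98673029e-01,  5.14937017e-02,
         4.84151214e+02],
       [-9.99961315e-01, -1.21108882e-03, -8.71211047e-03,
         1.83055074e+01],
       [ 8.76291320e-03, -5.14850807e-02, -9.98635318e-01,
         1.13475131e+03],
       [ 0.00000000e+00,  0.00000000e+00,  0.00000000e+00,
         1.00000000e+00]]))
```

View pics/scene0.png

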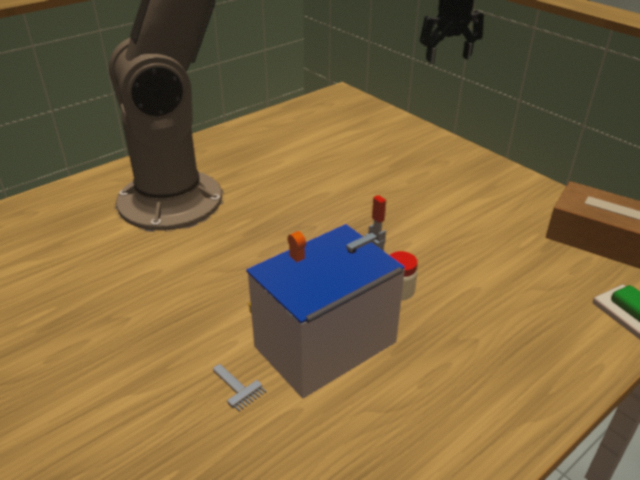

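View pics/top0.png

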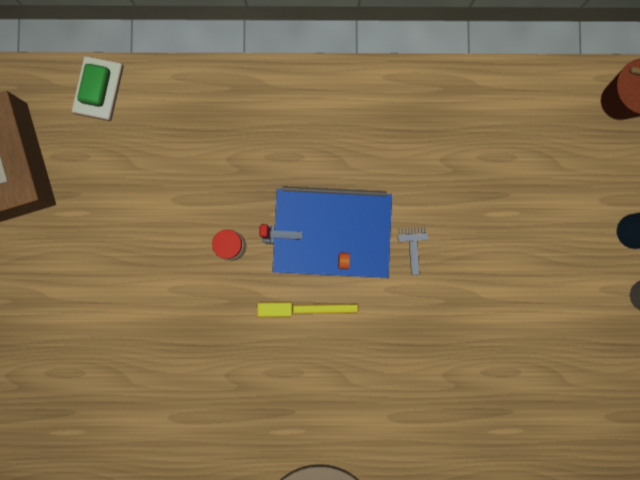

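The top view shows the blue lid around (333,233), the red clamp handle at (264,231), the orange tab at (344,261), the jar at (227,244), the brush along row 310 and the comb at (413,245). The scene view agrees: handle (379,208), tab (297,245).

```bash
cat >> h.py <<'E'
def measure(n,im,d):
    P=pts(n,d); h=cv2.cvtColor(im,cv2.COLOR_BGR2HSV); H,S,V=[h[...,i].astype(int) for i in range(3)]
    base=(S>150)&(V>60)&(d>0)
    return P,{'blue':base&(H>105)&(H<130),'red':base&((H<4)|(H>176))&(V>90),'orange':base&(H>=6)&(H<14)&(S>200)&(V>120),'yellow':base&(H>24)&(H<34)&(S>200)}
E
python3 - <<'E'
from h import *
for n in ('scene','top'):
    z=np.load(f'{n}0.npz'); P,M=measure(n,z['im'],z['d'])
    for k,m in M.items():
        nl,L,st,c=cv2.connectedComponentsWithStats(m.astype(np.uint8))
        for i in range(1,nl):
            if st[i,4]<40: continue
            q=P[L==i]; print(n,k,st[i],'med',np.median(q,0).round(),'lo',np.percentile(q,3,0).round(),'hi',np.percentile(q,97,0).round())
            if k=='blue':
                r=cv2.minAreaRect(q[:,:2].astype(np.float32)); print(r, cv2.boxPoints(r).round())
E
```

```text
scene blue [ 248  226  154   96 6761] med [571. -34. 168.] lo [ 499. -118.  166.] hi [627.  68. 170.]
((563.1329345703125, -22.338661193847656), (200.71389770507812, 142.58456420898438), 88.12725830078125) [[ 489. -120.]
 [ 631. -125.]
 [ 638.   76.]
 [ 495.   80.]]
scene red [391 252  25  20 273] med [553. 179.  72.] lo [529. 164.  69.] hi [576. 196.  75.]
scene orange [290 231  15  15 128] med [522. -40. 211.] lo [509. -47. 204.] hi [528. -32. 215.]
top blue [ 274  190  118   87 8679] med [562. -20. 168.] lo [ 493. -113.  165.] hi [624.  71. 171.]
((559.871826171875, -20.631072998046875), (197.46824645996094, 140.94961547851562), 87.43343353271484) [[ 485. -116.]
 [ 626. -122.]
 [ 635.   75.]
 [ 494.   81.]]
top red [260 225   8  12  83] med [558.  92. 249.] lo [549.  86. 246.] hi [566.  97. 252.]
top red [213 230  28  28 617] med [547. 175.  73.] lo [524. 152.  69.] hi [569. 199.  76.]
```

carry_out(rows=[[[0.07,-0.14,0.05],[0,0,0.066]],[[0.08,-0.146,0.05],[0,0,0.066]],[[0.08,-0.146,0.05],[0,0,0.066]],[[0.08,-0.146,0.05],[0,0,0.066]],[[0.08,-0.146,0.05],[0,0,0.066]],[[0.08,-0.146,0.05],[0,0,0.066]],[[0.08,-0.146,0.05],[0,0,0.066]],[[0.08,-0.146,0.05],[0,0,0.066]],[[0.08,-0.146,0],[0,0,0.066]],[[0.08,-0.146,0],[0,0,0.066]]], jaw=1, force=30)

```text
t: 0.93
tcp_pos: [402.6, 337.1, 325.8]
orientation: [0.019, 1.0, 0.0, 0.0]
force: [0.5, 0.2, 0.6]
opening: 0.3
gripper_force: 0.0
```

carry_out(rows=[[[0.08,-0.15,0],[0,0,0]],[[0.08,-0.15,0],[0,0,0]],[[0.08,-0.15,0],[0,0,0]],[[0.08,-0.15,0],[0,0,0]],[[0.08,-0.15,0],[0,0,0]],[[0.08,-0.15,0],[0,0,0]],[[0.08,-0.15,0],[0,0,0]],[[0.08,-0.15,0],[0,0,0]],[[0.08,-0.15,0],[0,0,0]],[[0.055,-0.14,0],[0,0,0]]])

```text
t: 1.77
tcp_pos: [557.7, 38.5, 325.1]
orientation: [0.02, 1.0, -0.0, -0.0]
force: [0.3, 0.1, -1.1]
opening: -0.1
gripper_force: 0.0
```

carry_out(rows=[[[0,0,-0.06],[0,0,0]],[[0,0,-0.06],[0,0,0]],[[0,0,-0.06],[0,0,0]],[[0,0,-0.06],[0,0,0]],[[0,0,-0.06],[0,0,0]],[[0,0,-0.06],[0,0,0]],[[0,0,-0.06],[0,0,0]],[[0,0.02,0],[0,0,0]],[[0,0.02,0],[0,0,0]],[[0,0,0],[0,0,0]]])

```text
t: 2.6
tcp_pos: [557.2, 50.0, 241.8]
orientation: [0.019, 1.0, 0.0, 0.0]
force: [-0.1, 0.2, -0.2]
opening: -0.2
gripper_force: 0.0
```

Run:
```python
from h import *
im,d=manip.capture('scene'); cv2.imwrite('pics/s1.png',cv2.resize(im[120:320,220:460],None,fx=3,fy=3))
```

```text
(no output)
```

View pics/s1.png

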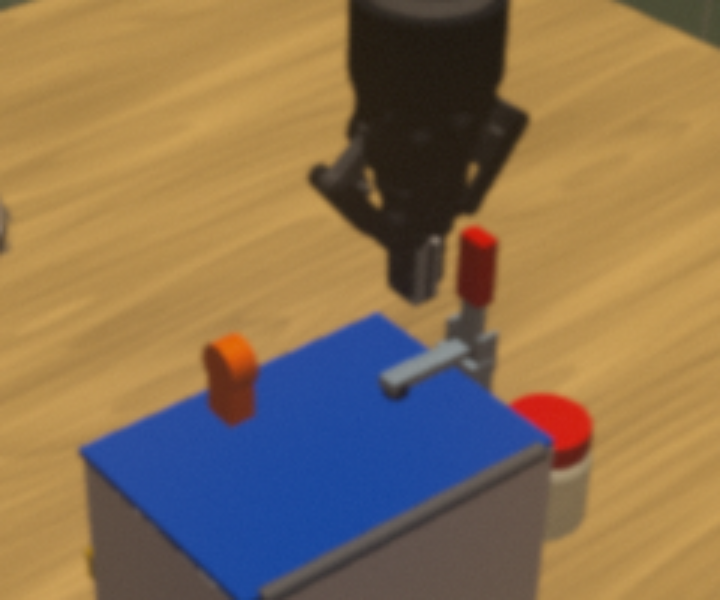

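The closed finger stands on the inner side of the upright red handle, which is at (478,265) in the crop, and clear of the bar.

carry_out(rows=[[[0,0.04,-0.008],[0,0,0]],[[0,0.04,-0.008],[0,0,0]],[[0,0.04,-0.008],[0,0,0]],[[0,0.04,-0.008],[0,0,0]],[[0,0.04,-0.008],[0,0,0]],[[0,0.04,-0.008],[0,0,0]],[[0,0.04,-0.008],[0,0,0]],[[0,0.04,-0.008],[0,0,0]],[[0,0.045,-0.008],[0,0,0]],[[0,0.045,-0.008],[0,0,0]]])

```text
t: 3.48
tcp_pos: [556.9, 131.5, 225.1]
orientation: [0.02, 1.0, 0.0, -0.0]
force: [-0.1, -0.1, -0.5]
opening: -0.1
gripper_force: 0.0
```

Run:
```python
from h import *
im,d=manip.capture('scene'); cv2.imwrite('pics/s2.png',cv2.resize(im[120:320,220:460],None,fx=3,fy=3))
```

```text
(no output)
```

View pics/s2.png

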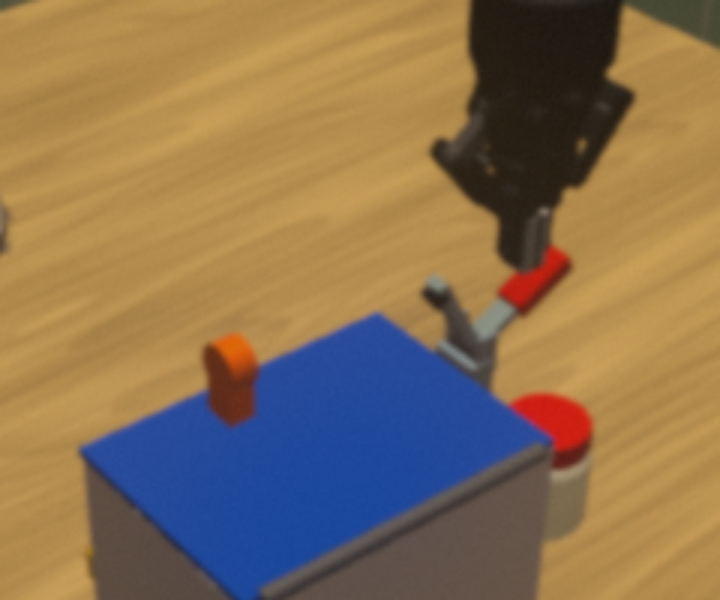

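The bar is raised and the handle lies well over, at about 1 rad, past centre. I'll push a little more, then lift away.

carry_out(rows=[[[0,0.03,-0.03],[0,0,0]],[[0,0.02,-0.04],[0,0,0]],[[0,0,0],[0,0,0]],[[0,0,0],[0,0,0]],[[0,0,0.1],[0,0,0]],[[0,0,0.1],[0,0,0]],[[0,0,0.1],[0,0,0]],[[0,0,0.1],[0,0,0]],[[0,0,0.1],[0,0,0]],[[0,0,0.1],[0,0,0]]], jaw=1)

```text
t: 4.37
tcp_pos: [557.0, 139.7, 332.5]
orientation: [0.021, 1.0, -0.0, 0.0]
force: [1.0, 0.2, -0.1]
opening: -0.2
gripper_force: 0.0
```

Run:
```python
from h import *
im,d=manip.capture('scene'); cv2.imwrite('pics/s3.png',cv2.resize(im[120:320,220:460],None,fx=3,fy=3))
P,M=measure('scene',im,d)
for k in ('red','orange'):
    nl,L,st,c=cv2.connectedComponentsWithStats(M[k].astype(np.uint8))
    for i in range(1,nl):
        if st[i,4]>30: q=P[L==i]; print(k,st[i],q.min(0).round(),q.max(0).round(),np.median(q,0).round())
```

```text
red [389 216  20  13 139] [556. 119. 179.] [574. 157. 186.] [566. 137. 184.]
red [391 252  25  23 285] [525.  74.  59.] [640. 198. 165.] [555. 179.  72.]
orange [290 232  15  14 127] [507. -48. 201.] [528. -32. 215.] [522. -40. 211.]
```

View pics/s3.png

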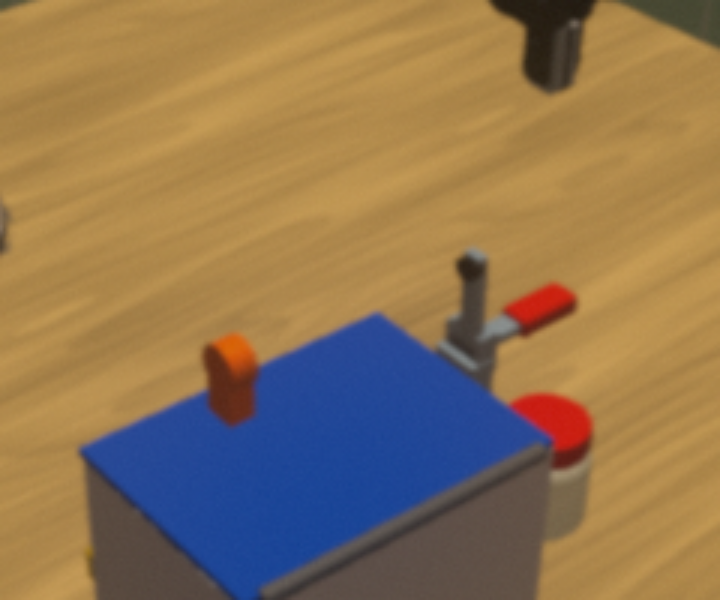

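The clamp is fully open: bar upright, red handle level (top at z≈185, as expected). The tab is confirmed at about (513.5, -40, 202). Next I'll move above the tab with the jaws part open.

carry_out(rows=[[[-0.022,-0.09,0],[0,0,0]],[[-0.022,-0.09,0],[0,0,0]],[[-0.022,-0.09,0],[0,0,0]],[[-0.022,-0.09,0],[0,0,0]],[[-0.022,-0.09,0],[0,0,0]],[[-0.022,-0.09,0],[0,0,0]],[[-0.022,-0.09,0],[0,0,0]],[[-0.022,-0.09,0],[0,0,0]],[[-0.022,-0.09,0],[0,0,0]],[[-0.022,-0.09,0],[0,0,0]]], jaw=-0.3)

```text
t: 5.25
tcp_pos: [512.5, -41.0, 331.4]
orientation: [0.02, 1.0, 0.0, 0.0]
force: [0.5, -0.1, -0.2]
opening: 55.5
gripper_force: 0.0
```

carry_out(rows=[[[0,0,-0.08],[0,0,0]],[[0,0,-0.08],[0,0,0]],[[0,0,-0.08],[0,0,0]],[[0,0,-0.08],[0,0,0]],[[0,0,-0.08],[0,0,0]],[[0,0,-0.06],[0,0,0]],[[0,0,-0.06],[0,0,0]],[[0,0,-0.06],[0,0,0]],[[0,0,0],[0,0,0]],[[0,0,0],[0,0,0]]])

```text
t: 6.08
tcp_pos: [512.6, -39.9, 215.1]
orientation: [0.02, 1.0, -0.0, -0.001]
force: [0.6, -0.9, -0.4]
opening: 55.5
gripper_force: 0.0
```

Run:
```python
from h import *
im,d=manip.capture('scene'); cv2.imwrite('pics/s4.png',cv2.resize(im[120:320,220:460],None,fx=3,fy=3))
```

```text
(no output)
```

View pics/s4.png

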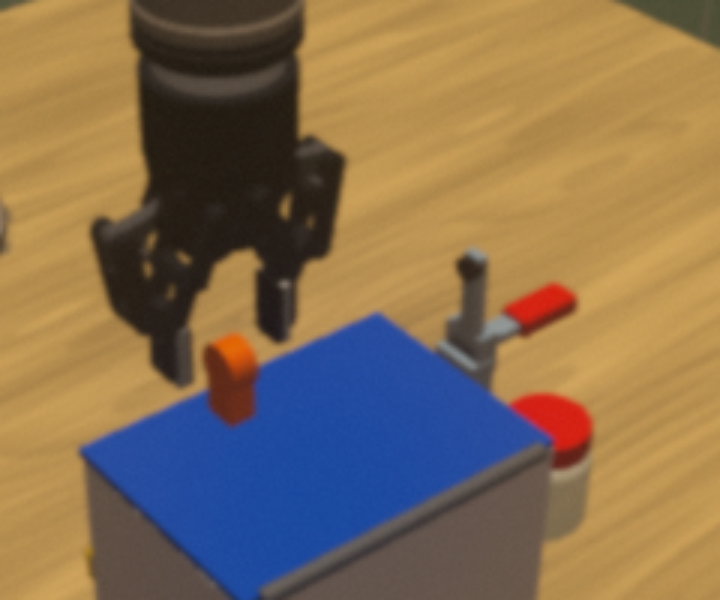

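The fingers straddle the tab: tips at (180,380) and (277,337) in the crop, tab head at (231,358) midway between them. Now descend and close.

carry_out(rows=[[[0.005,0,-0.03],[0,0,0]],[[0,0,-0.03],[0,0,0]],[[0,0,-0.03],[0,0,0]],[[0,0,0],[0,0,0]],[[0,0,0],[0,0,0]],[[0,0,0],[0,0,0]],[[0,0,0],[0,0,0]],[[0,0,0],[0,0,0]],[[0,0,0],[0,0,0]],[[0,0,0],[0,0,0]]])

```text
t: 6.97
tcp_pos: [514.1, -39.4, 197.5]
orientation: [0.02, 1.0, 0.0, 0.0]
force: [0.2, 0.4, -0.3]
opening: 55.5
gripper_force: 0.0
```

carry_out(rows=[[[0,0,0],[0,0,0]],[[0,0,0],[0,0,0]],[[0,0,0],[0,0,0]],[[0,0,0],[0,0,0]],[[0,0,0],[0,0,0]],[[0,0,0],[0,0,0]],[[0,0,0],[0,0,0]],[[0,0,0],[0,0,0]],[[0,0,0],[0,0,0]],[[0,0,0],[0,0,0]]], jaw=1, force=40)

```text
t: 7.8
tcp_pos: [514.0, -38.0, 197.4]
orientation: [0.02, 1.0, 0.001, -0.0]
force: [-0.8, 5.4, 1.7]
opening: 15.2
gripper_force: 43.0
```

carry_out(rows=[[[0.0095,-0.0004,0.0258],[0,0,0]],[[0.0095,-0.0004,0.0258],[0,0,0]],[[0.0115,-0.0004,0.025],[0,0,0]],[[0.0115,-0.0004,0.025],[0,0,0]],[[0.014,-0.0005,0.0237],[0,0,0]],[[0.014,-0.0005,0.0237],[0,0,0]],[[0.0158,-0.0006,0.0225],[0,0,0]],[[0.0158,-0.0006,0.0225],[0,0,0]],[[0.0178,-0.0007,0.021],[0,0,0]],[[0.0178,-0.0007,0.021],[0,0,0]]])

```text
t: 8.63
tcp_pos: [540.3, -39.3, 243.6]
orientation: [0.02, 1.0, 0.001, -0.002]
force: [0.4, 4.0, -6.9]
opening: 14.9
gripper_force: 40.2
```

carry_out(rows=[[[0.0192,-0.0007,0.0192],[0,0,0]],[[0.0192,-0.0007,0.0192],[0,0,0]],[[0.0213,-0.0008,0.0178],[0,0,0]],[[0.0213,-0.0008,0.0178],[0,0,0]],[[0.0225,-0.0009,0.0158],[0,0,0]],[[0.0225,-0.0009,0.0158],[0,0,0]],[[0.0238,-0.0009,0.0138],[0,0,0]],[[0.0238,-0.0009,0.0138],[0,0,0]],[[0.025,-0.001,0.0115],[0,0,0]],[[0.025,-0.001,0.0115],[0,0,0]]])

```text
t: 9.47
tcp_pos: [584.7, -41.4, 274.9]
orientation: [0.02, 1.0, 0.0, -0.002]
force: [-3.2, 4.0, -3.8]
opening: 15.2
gripper_force: 39.6
```

carry_out(rows=[[[0,0,0],[0,0,0]],[[0,0,0],[0,0,0]],[[0,0,0],[0,0,0]],[[0,0,0],[0,0,0]],[[0,0,0],[0,0,0]],[[0,0,0],[0,0,0]],[[0,0,0],[0,0,0]],[[0,0,0],[0,0,0]],[[0,0,0],[0,0,0]],[[0,0,0],[0,0,0]]])

```text
t: 10.3
tcp_pos: [585.3, -41.5, 275.1]
orientation: [0.02, 1.0, 0.0, -0.001]
force: [-1.9, 4.8, -2.4]
opening: 15.6
gripper_force: 39.6
```

Run:
```python
from h import *
im,d=manip.capture('scene'); cv2.imwrite('pics/s5.png',cv2.resize(im[120:320,220:460],None,fx=3,fy=3))
for n in ('scene','top'):
    im,d=manip.capture(n)
    P,M=measure(n,im,d)
    for k in ('blue','orange'):
        q=P[cv2.erode(M[k].astype(np.uint8),np.ones((3,3)))>0]
        if len(q)<20: continue
        print(n,k,len(q),np.median(q,0).round(),np.percentile(q,3,0).round(),np.percentile(q,97,0).round())
        if k=='blue':
            c=np.median(q,0); q=q[np.linalg.norm(q-c,axis=1)<120]; w,V=np.linalg.eigh(np.cov((q-q.mean(0)).T)); nn=V[:,0]; print('normal',nn,'angle',np.degrees(np.arccos(abs(nn[2]))),'rms',w[0]**.5)
```

```text
scene blue 8886 [594. -39. 216.] [ 547. -116.  174.] [632.  66. 265.]
normal [ 0.73235531 -0.03423856  0.68006134] angle 47.15156369808823 rms 1.3782490428914604
scene orange 36 [592. -40. 286.] [586. -45. 280.] [594. -36. 290.]
top blue 1785 [577.  45. 235.] [544.   8. 177.] [631.  73. 271.]
normal [-0.73387723  0.03474276 -0.67839306] angle 47.28180148102037 rms 0.9771932519724373
```

View pics/s5.png

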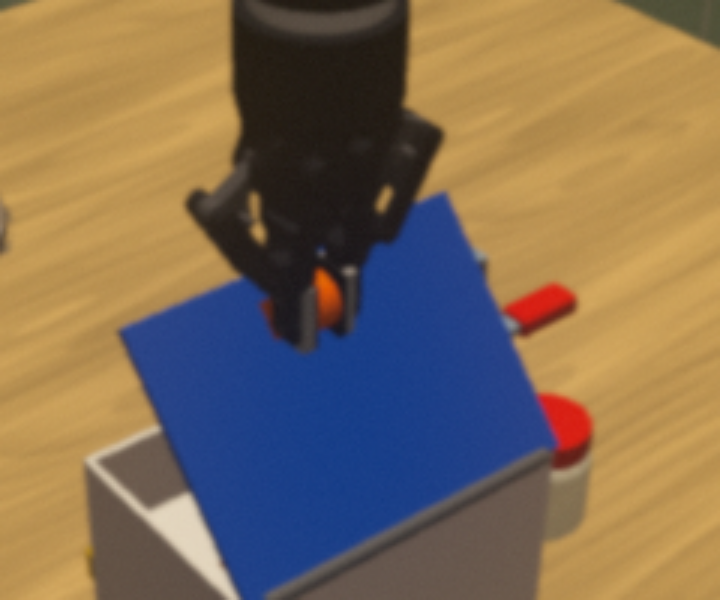

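The lid is raised in the gripper to about 47° by plane fits in both views, and the clamp handle is still level at (540,310). A small nudge brings it to 50°.

carry_out(rows=[[[0.009,0,0.004],[0,0,0]],[[0.009,0,0.004],[0,0,0]],[[0.009,0,0.004],[0,0,0]],[[0,0,0],[0,0,0]],[[0,0,0],[0,0,0]],[[0,0,0],[0,0,0]],[[0,0,0],[0,0,0]],[[0,0,0],[0,0,0]],[[0,0,0],[0,0,0]],[[0,0,0],[0,0,0]]])

```text
t: 11.28
tcp_pos: [590.7, -41.8, 277.4]
orientation: [0.02, 1.0, 0.0, -0.001]
force: [-2.2, 3.6, -6.1]
opening: 15.1
gripper_force: 39.2
```

Run:
```python
from h import *
for i in range(3):
    im,d=manip.capture('scene'); P,M=measure('scene',im,d)
    q=P[cv2.erode(M['blue'].astype(np.uint8),np.ones((3,3)))>0]; c=np.median(q,0); q=q[np.linalg.norm(q-c,axis=1)<120]
    w,V=np.linalg.eigh(np.cov((q-q.mean(0)).T)); a=np.degrees(np.arccos(abs(V[2,0]))); print('angle',a)
m=M['red'].copy(); m[245:]=0; print('handle',np.median(P[m],0).round(),m.sum())
s=manip.get_state(); print(s['gripper_force'],s['force'],abs(s['qvel']).max())
if abs(a-50)<4 and s['gripper_force']>20: print(manip.finish_job())
```

```text
angle 49.64372154145853
angle 49.66625730609223
angle 49.67183750924881
handle [567. 137. 183.] 171
39.21303856477607 [-1.95143524  4.94741428 -5.88405061] 0.0020673653310541275
the job is handed in; nothing more can be done
None
```

The job is handed in, verdict not reported: the clamp is fully open, and the gripper holds the lid steady by its orange tab at about 49.7° (measured); I never moved near the jar, brush or comb.

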